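# Show the trainee which part goes where on the circuit board

### The job

Show the trainee which part to fit next and where it goes: point straight down at the larger of the two can capacitors in the parts tray, fingertips about two centimetres above its top, and stay there for about two seconds. Then lift well clear and point in the same way, also for about two seconds, at the empty place on the circuit board where it belongs, the printed white circle of the capacitor's own size, and finish still pointing there. Touch nothing, and do not come down low over any other part or place on the way.

Things in the scene. Friction and masses are not known exactly. Their poses are not given: they have to be found in the camera images.
- large_capacitor_top (a point): the larger of the two can capacitors in the parts tray: an upright cylinder 35 mm in diameter and 40 mm tall, black sleeve, bare aluminium top with a scored cross; stands loose on the tray's foam. The point is the centre of its top, z up.
- place_large_centre (a point): the empty place for the large capacitor: a white circle 35 mm in diameter printed flat on the circuit board, with two small gold pads inside it. The point is the circle's centre on the board's upper face, z up.
- parts_tray: black open tray, 220 mm (its y) by 160 mm (its x), rim 22 mm high, fixed, lined with grey foam whose top is 14 mm above its underside; five loose parts stand on it in no fixed order, centres about 55 mm apart or more. Tray and board stand left and right, either way round; bench equipment up to 0.2 m high stands farther out. Origin: centre of its underside, z up.
- board_holder: fixed holder, level blue board 220 mm (its y) by 160 mm (its x), upper face 80 mm above the origin. Six places, 2 rows of 3, 57 (x) and 65 mm (y) apart: 3 fitted, 3 empty, no fixed order. A 34 mm high finned heat sink lies along the -x edge; it and its transistors stay 35 mm from the nearest centres. Two uprights end 20 mm above the board. Origin: centre of its underside, z up.
- small_capacitor_top (a point): in the parts tray, standing loose on the foam; the smaller can capacitor, 18 mm in diameter, 30 mm tall; not to be pointed at. The point is the centre of its top, z up.
- relay_top (a point): in the parts tray, standing loose on the foam; relay, a dark block 13 by 29 mm, 16 mm tall; not to be pointed at. The point is the centre of its top, z up.
- choke_top (a point): in the parts tray, standing loose on the foam; choke, a copper-wound ring 32 mm across, 17 mm tall; not to be pointed at. The point is the centre of its top, z up.
- heat_sink_top (a point): in the parts tray, standing loose on the foam; small finned aluminium heat sink, 16 by 25 mm, 25 mm tall; not to be pointed at. The point is the centre of its top, z up.
- place_small_centre (a point): on the board: an empty place with a smaller white circle, 18 mm in diameter; not to be pointed at. The point is its centre on the board's upper face, z up.
- place_box_centre (a point): on the board: an empty place with a white rectangular outline, 14 by 30 mm; not to be pointed at. The point is its centre on the board's upper face, z up.
- fitted_capacitor_top (a point): on the board: a can capacitor already soldered in, same as the large one of the tray (35 mm in diameter, 40 mm tall); not to be pointed at. The point is the centre of its top, z up.
- fitted_choke_top (a point): on the board: a choke already soldered in, 32 mm across, 17 mm tall; not to be pointed at. The point is the centre of its top, z up.
- fitted_relay_top (a point): on the board: a relay already soldered in, 13 by 29 mm, 16 mm tall; not to be pointed at. The point is the centre of its top, z up.
Mind the look-alikes: they are no part of the job. What is shaped like the part that bears large_capacitor_top but yellow is not meant.

How it is judged:
On the way, in this order (a step that is already met when the one before it is completed fails the run):
1. the fingertips dwell just above the large capacitor in the tray (horizontal distance between the grasp point and large_capacitor_top below 0.015 m and z of the grasp point in the frame of large_capacitor_top between 0.01 and 0.064 m), for 1.5 s.
2. the hand is lifted well clear between the two (z of the grasp point in the frame of large_capacitor_top above 0.08 m).
3. the fingertips dwell just above the empty large round place on the board (horizontal distance between the grasp point and place_large_centre below 0.015 m and z of the grasp point in the frame of place_large_centre between 0.01 and 0.064 m), for 1.5 s.
At the end, for the whole second after the job is handed in: Fingertips still straight above the empty large circle (within 15 mm of its centre, at most about 45 mm over the board) and all tray parts within 5 mm of their starts, after 1.5 s likewise over the large capacitor, a lift of about 60 mm or more clear of it, and 1.5 s over the circle (all of step 3 and not (distance of large_capacitor_top from where it was at the start of the episode above 0.005 m) and not (distance of small_capacitor_top from where it was at the start of the episode above 0.005 m) and not (distance of relay_top from where it was at the start of the episode above 0.005 m) and not (distance of choke_top from where it was at the start of the episode above 0.005 m) and not (distance of heat_sink_top from where it was at the start of the episode above 0.005 m)); the robot touches nothing.
It fails at once if the robot touches something (contact force between any of the fingers, the arm and anything else above 0.3 N).
It fails at once if a part in the tray is shifted, tipped or lifted (more than 5 mm) (distance of any of large_capacitor_top, small_capacitor_top, relay_top, choke_top, heat_sink_top from where it was at the start of the episode above 0.005 m).
It fails at once if the fingertips come down low (less than about 45 mm, within 15 mm of straight above) over another part or place ((horizontal distance between the grasp point and small_capacitor_top below 0.015 m and z of the grasp point in the frame of small_capacitor_top below 0.064 m) or (horizontal distance between the grasp point and relay_top below 0.015 m and z of the grasp point in the frame of relay_top below 0.064 m) or (horizontal distance between the grasp point and choke_top below 0.015 m and z of the grasp point in the frame of choke_top below 0.064 m) or (horizontal distance between the grasp point and heat_sink_top below 0.015 m and z of the grasp point in the frame of heat_sink_top below 0.064 m) or (horizontal distance between the grasp point and place_small_centre below 0.015 m and z of the grasp point in the frame of place_small_centre below 0.064 m) or (horizontal distance between the grasp point and place_box_centre below 0.015 m and z of the grasp point in the frame of place_box_centre below 0.064 m) or (horizontal distance between the grasp point and fitted_capacitor_top below 0.015 m and z of the grasp point in the frame of fitted_capacitor_top below 0.064 m) or (horizontal distance between the grasp point and fitted_choke_top below 0.015 m and z of the grasp point in the frame of fitted_choke_top below 0.064 m) or (horizontal distance between the grasp point and fitted_relay_top below 0.015 m and z of the grasp point in the frame of fitted_relay_top below 0.064 m)).
It also fails if it takes over 45 s, if anything falls off the work surface, if the arm or the gripper's body presses on something with over 40 N, if the wrist force passes 120 N, or if a joint passes its speed limit or range.

### The arm

A 6-joint arm with a two-finger parallel gripper is mounted at the origin on the work surface. World frame = base frame: x ahead of the robot, y to its left, z up, the work surface at z = 0. Lengths are in m, angles in rad, forces in N, time in s.
With the tool pointing down it reaches from about 0.25 to 0.775 m from the base axis. Payload 4 kg.
Tool frame: the origin (TCP) lies on the centre line of the jaws, within the pads' length; the fingertips stand 8 mm ahead of it and the grasp point (between the pads) lies 11 mm behind it; z points along the fingers, y is the direction in which the jaws open and shut (so a half turn about z gives the same grasp; the last joint's range is limited). The gripper opens to 94 mm and grips with 3 to 60 N. Pads are 16 mm wide; open, the fingers measure 119 mm over their backs; the gripper's body (75 mm by 177 mm) begins 78 mm behind the grasp point.
Start: joints at [-0.103, 0.087, 1.371, -0, 1.684, -0.103], TCP at [0.55, -0, 0.214] pointing down, gripper open.
Joint ranges: [-3.1, 3.1], [-0.76, 2.03], [0.27, 2.55], [-1.08, 4.22], [0.17, 2.65], [-2.57, 2.57]. Speed limits (rad/s): [2.79, 2.79, 3.14, 3.14, 3.14, 3.14].

### API

Orientations are given as [roll, pitch, yaw] about the fixed x, y, z axes, in that order (R = Rz(yaw) Ry(pitch) Rx(roll)).
In Python, from bench import robot gives the robot as it stands.
- The arm moves only by the shell command python3 -m crank 'ROWS' [OPENING]. ROWS is JSON, a list of rows, each a list of 4 numbers: the shift along the tool's x, y, z scaled (see below), then the turn about the tool's z scaled (see below). A call has exactly 10 rows; each row shifts and turns the commanded pose from where the row before left it, along the tool's axes as they then stand; what a row does not reach is not made up. The controller multiplies each number of a shift by 0.2 m and each number of a turn by pi/2 rad. A row lasts 1/8 s, in which the tool goes at most 62.5 mm and 10.7 degrees, less where a joint would pass 70% of its speed; a pose out of reach is approached as far as the arm can. A call with a number of a shift or a turn outside -1 to 1 is refused whole. A call with a gripper value outside its range is refused whole. OPENING is the gripper command: -1 is fully open, 1 is shut, values between are in proportion, set as the call begins (- or left out, the last holds). The fingers move at their own pace and stop on an object; the grip force is fixed at half the most. Time passes only in rows, so rows that do not move let the fingers close, or fill a call up. It gives the time, the measured TCP pose, the force and the opening at its end, in the units of the state.
- robot.get_obs(): the state, without advancing time (a new reading comes with each control period).
- robot.snapshot(name): name is "scene" or "side" or "wrist"; returns (picture, depth): 400x640x3 uint8, red, green, blue; 400x640 float32, m along the optical axis (not along the pixel's ray), 0 where there is no reading.
- robot.camera_params(name): a dict with "fx", "fy", "cx", "cy" (pixels), "distortion" ([k1, k2, p1, p2, k3] as OpenCV has them; the pictures are not rectified), "world_from_camera" (4x4, takes a point from camera to world coordinates). Camera axes: x right, y down, z forward; pixel columns grow to the right and rows downward; lengths in m; the calibration is good to about 2 mm. A picture is of the moment at which its call begins: read the wrist's pose just before it. camera_params takes no time and is no camera call; for the wrist camera it gives the pose at the moment of the call.
- robot.close_job(): hands the job in, once; it reports no verdict.
The state is a dict: "time": time; "joint_positions": joint angles; "qvel": joint speeds; "joint_torque": joint torques, N m; "tool_pos": TCP position; "ee_rot": TCP orientation; "wrist_force": force on the tool from outside, world axes, zero at the start; "wrist_torque": the same for the moment, N m; "width": finger opening in m.
Only numpy, scipy, OpenCV 4.12 (cv2) and the standard library are available. Lean on these libraries where they do the work, as an engineer would, in place of code of your own. Each camera call takes 0.05 s, during which the arm holds its last target.

## Working session

There is one attempt and no reset: what is moved stays moved. The work goes in short steps, Python scripts to look and compute and a shell command to move; the robot and the scene stay as the last step left them, time stands still between calls to the robot, and variables do not carry over. Pictures are saved under pics/ and viewed, and the job is handed in when it is done.

```bash
ls; mkdir -p pics; cat > h.py <<'E'
import numpy as np, cv2, json
from bench import robot
def snap(name,tag):
    p=robot.camera_params(name)
    im,d=robot.snapshot(name)
    np.savez(f'{tag}.npz',im=im,d=d,K=np.array([[p['fx'],0,p['cx']],[0,p['fy'],p['cy']],[0,0,1]]),D=np.array(p['distortion'],float),T=np.array(p['world_from_camera']))
    cv2.imwrite(f'pics/{tag}.png',im[:,:,::-1]); return im,d
def load(tag): return np.load(f'{tag}.npz')
def ray(c,uv):
    q=cv2.undistortPoints(np.array([[uv]],float),c['K'],c['D'])[0,0]
    d=c['T'][:3,:3]@np.array([q[0],q[1],1]); return c['T'][:3,3],d
def plane(c,uv,z):
    o,d=ray(c,uv); return o+d*(z-o[2])/d[2]
def depthpt(c,uv):
    o,d=ray(c,uv); return o+d*float(c['d'][int(round(uv[1])),int(round(uv[0]))])
E
python3 - <<'E'
from h import *
o=robot.get_obs(); print(o['tool_pos'],o['ee_rot'],o['time'])
for n in['scene','side','wrist']:
    snap(n,n+'0'); print(n,np.round(load(n+'0')['T'],3))
E
```

```text
pics
[5.49469788e-01 4.94275607e-05 2.12324043e-01] [-3.13943564e+00 -2.44458615e-04  1.57074232e+00] 0.0
scene [[-0.494  0.583 -0.646  1.039]
 [ 0.87   0.331 -0.367  0.247]
 [-0.    -0.742 -0.67   0.594]
 [ 0.     0.     0.     1.   ]]
side [[ 0.908 -0.293  0.301  0.326]
 [-0.419 -0.597  0.684 -0.56 ]
 [-0.02  -0.747 -0.664  0.651]
 [ 0.     0.     0.     1.   ]]
wrist [[ 1.     0.001 -0.003  0.55 ]
 [ 0.    -0.965 -0.263  0.077]
 [-0.003  0.263 -0.965  0.384]
 [ 0.     0.     0.     1.   ]]
```

View pics/scene0.png

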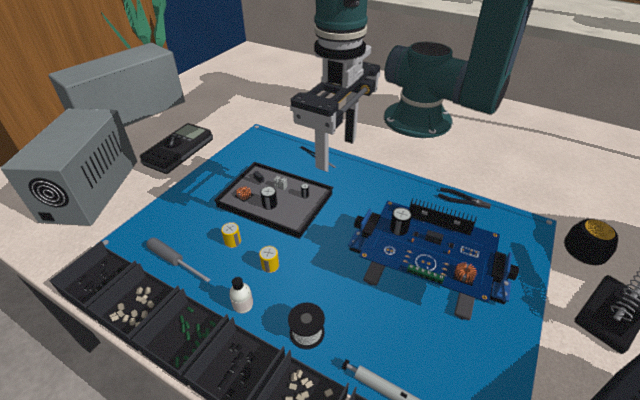

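View pics/side0.png

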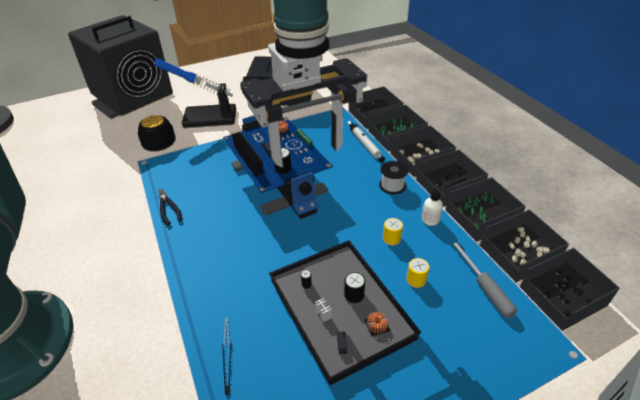

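View pics/wrist0.png

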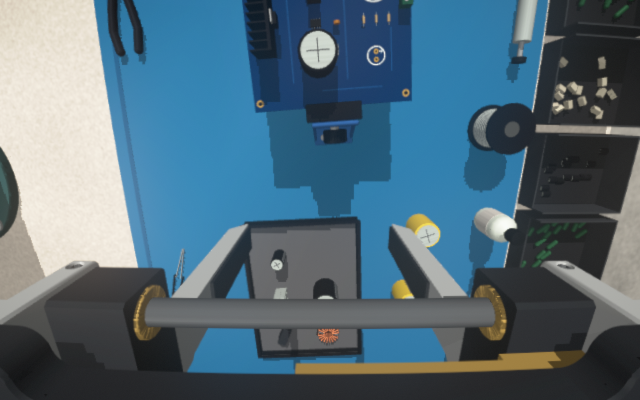

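The tray is at −y and the board at +y. In the scene view, the large black cap in the tray is near (268,190) and the large empty circle near (426,262). I'll zoom in on both.

```bash
python3 - <<'E'
from h import *
a=load('scene0')['im'];b=load('side0')['im']
def z(im,x0,y0,w,h,s): return cv2.resize(im[y0:y0+h,x0:x0+w,::-1],None,fx=s,fy=s,interpolation=cv2.INTER_CUBIC)
cv2.imwrite('pics/z1.png',np.vstack([z(a,210,155,200,85,4),z(a,340,190,200,60,4)])[:600])
cv2.imwrite('pics/z2.png',z(a,340,195,190,130,4))
cv2.imwrite('pics/z3.png',np.hstack([z(b,265,240,155,145,2.5),z(b,220,100,130,145,2.5)]))
E
```

```text
(no output)
```

View pics/z1.png

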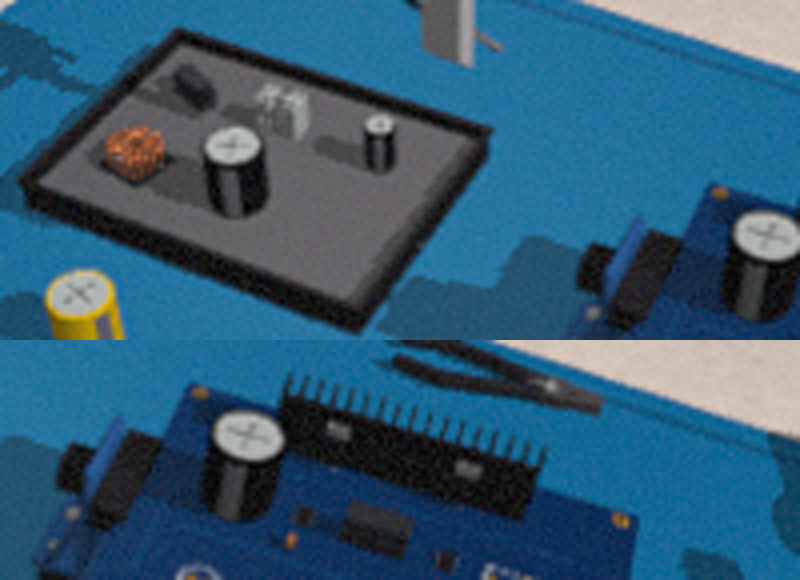

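View pics/z2.png

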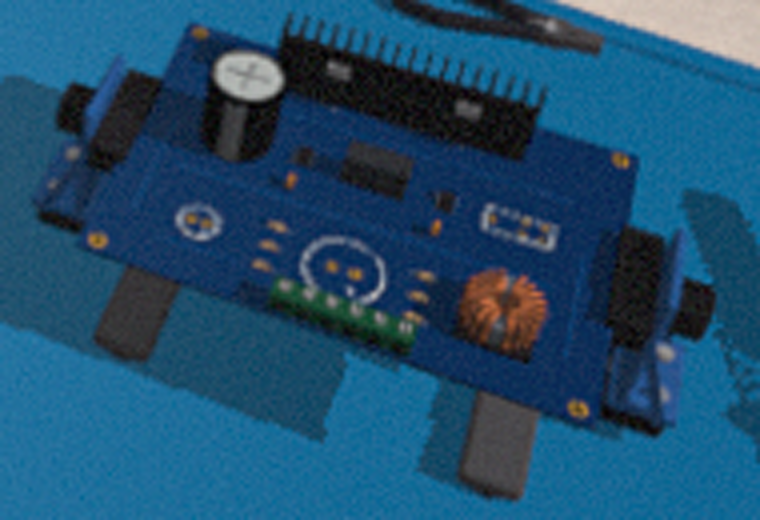

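View pics/z3.png

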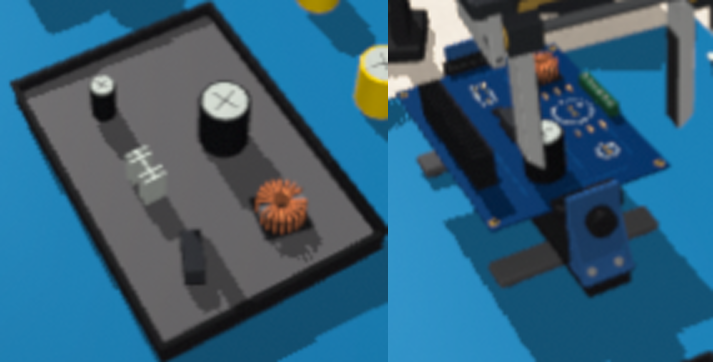

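In the scene view the tray cap's top is near (268,192) and the large white circle near (425,263), centre of the outer row. In the side view they are near (354,281) and (294,144). Next I'll refine these with masks and triangulate.

```bash
cat >> h.py <<'E'
def blob(c,seed,r,thr,hull=False,sat=70):
    im=c['im'];hsv=cv2.cvtColor(im,cv2.COLOR_RGB2HSV)
    m=((hsv[...,2]>thr)&(hsv[...,1]<sat)).astype(np.uint8)
    k=np.zeros_like(m);cv2.circle(k,tuple(int(round(s)) for s in seed),r,1,-1);m*=k
    if not hull:
        n,l,st,ce=cv2.connectedComponentsWithStats(m); i=1+np.argmax(st[1:,4]); m=(l==i).astype(np.uint8)
    pts=cv2.findNonZero(m); h=cv2.convexHull(pts)
    e=cv2.fitEllipse(h) if len(h)>=5 else None
    return np.array(e[0]),e[1],len(pts)
def tri(c1,u1,c2,u2):
    o1,d1=ray(c1,u1);o2,d2=ray(c2,u2);d1=d1/np.linalg.norm(d1);d2=d2/np.linalg.norm(d2)
    t=np.linalg.lstsq(np.stack([d1,-d2],1),o2-o1,rcond=None)[0]
    p,q=o1+t[0]*d1,o2+t[1]*d2; return (p+q)/2,np.linalg.norm(p-q)
E
python3 - <<'E'
from h import *
a=load('scene0');b=load('side0')
def go(n,s1,r1,s2,r2,t,z,hull=False,sat=70):
    u1=blob(a,s1,r1,t,hull,sat);u2=blob(b,s2,r2,t,hull,sat)
    print(n,u1,u2);p,g=tri(a,u1[0],b,u2[0]);print('  tri',p.round(4),'gap',g.round(4),'planes',plane(a,u1[0],z).round(4),plane(b,u2[0],z).round(4))
    print('  depth',depthpt(a,u1[0]).round(4),depthpt(b,u2[0]).round(4))
go('cap',(268.3,191.7),10,(354.2,281.2),12,125,.054)
go('small',(304.6,186),7,(306,273),8,125,.044)
go('circ',(425.5,262.8),13,(293.6,144.4),11,110,.08,True,110)
E
```

```text
cap (array([267.59048462, 190.76925659]), (8.520148277282715, 13.001781463623047), 94) (array([354.45446777, 279.78912354]), (14.485970497131348, 17.982784271240234), 213)
  tri [ 0.5573 -0.1614  0.0562] gap 0.0002 planes [ 0.5554 -0.1631  0.054 ] [ 0.5581 -0.1598  0.054 ]
  depth [ 0.5579 -0.161   0.0567] [ 0.5564 -0.1628  0.0584]
small (array([304.5, 185.5]), (4.163331985473633, 7.211102485656738), 25) (array([305.28591919, 273.18218994]), (7.5740132331848145, 9.377517700195312), 61)
  tri [ 0.4927 -0.1065  0.0467] gap 0.0001 planes [ 0.49   -0.1082  0.044 ] [ 0.4934 -0.1045  0.044 ]
  depth [ 0.4909 -0.1075  0.045 ] [ 0.4929 -0.106   0.046 ]
circ (array([425.46801758, 263.68515015]), (18.625839233398438, 23.48744010925293), 93) (array([293.41339111, 145.48783875]), (18.480777740478516, 22.639202117919922), 53)
  tri [0.5998 0.205  0.0779] gap 0.0005 planes [0.6014 0.2053 0.08  ] [0.5989 0.2019 0.08  ]
  depth [0.6027 0.2054 0.0815] [0.5981 0.1997 0.0816]
```

The triangulation agrees with the given heights: cap top z≈0.055 against 0.054, board z≈0.079 against 0.080. I'll close the fingers so they stay narrow, move partway at height, and look again with the wrist camera.

```bash
python3 -m crank '[[-0.1,0.01,0,0],[-0.1,0.01,0,0],[-0.1,0.01,0,0],[-0.1,0.01,0,0],[-0.1,0,0,0],[0,0,0,0],[0,0,0,0],[0,0,0,0],[0,0,0,0],[0,0,0,0]]' 1
python3 -c "
from h import *
snap('wrist','w1');o=robot.get_obs();print(o['tool_pos'],o['ee_rot'],o['width'],o['time'])"
```

```text
time: 1.4
tool_pos: [0.558, -0.0995, 0.2136]
ee_rot: [3.141, -0.0, 1.572]
wrist_force: [0.3, 0.4, 0.4]
width: 0.0004
[ 0.55803899 -0.09964443  0.21357352] [3.14139415e+00 2.85711502e-05 1.57141856e+00] 0.0002207353482815861 1.45
```

View pics/w1.png

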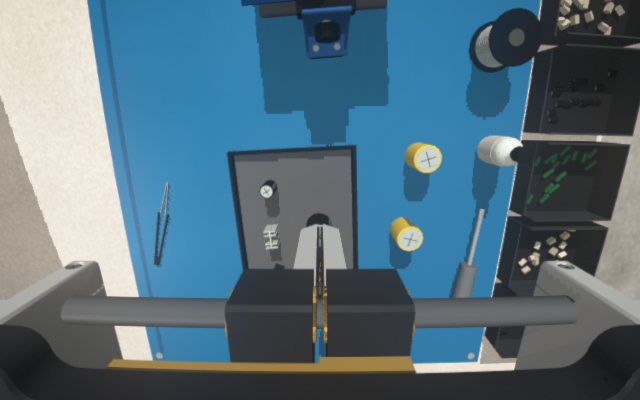

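The wrist view shows the large cap directly ahead of the fingers at about (318,220), so x is right. The small cap is at (267,191), which I can use to check the other two cameras.

```bash
python3 - <<'E'
from h import *
c=load('w1');a=load('scene0');b=load('side0')
u=blob(c,(267,191),9,125);print(u,plane(c,u[0],.045),depthpt(c,u[0]))
for n in('scene','side'):
    t=tri(c,u[0],load(n+'0'),blob(load(n+'0'),(304.6,186) if n=='scene' else (306,273),8,125)[0]);print(n,t)
w=load('wrist0')
for s in [(372,52)]:
    u=blob(w,(375,55),13,110,True,110);print('small circle',u,plane(w,u[0],.08))
u=blob(w,(318,49),22,125);print('fitted cap',u,plane(w,u[0],.12))
E
```

```text
(array([266.04992676, 191.20610046]), (11.89742660522461, 12.428437232971191), 124) [ 0.49156218 -0.10721218  0.045     ] [ 0.49223233 -0.10636024  0.0484381 ]
scene (array([ 0.49171053, -0.10703534,  0.04574384]), np.float64(1.6243241288647252e-05))
side (array([ 0.49228318, -0.10678641,  0.04723172]), np.float64(0.0006243419973725657))
small circle (array([375.7069397 ,  54.90518188]), (19.8646297454834, 21.075895309448242), 209) [0.60462095 0.14043667 0.08      ]
fitted cap (array([317.32263184,  49.31147385]), (34.8977165222168, 37.49877166748047), 1039) [0.54724895 0.13633079 0.12      ]
```

The checks agree within 2 mm, and the small circle plus the 65 mm pitch also puts the large circle at (0.600, 0.205). Now I'll move over the cap and down.

```bash
python3 -m crank '[[-0.1,0,0,0],[-0.1,0,0,0],[-0.1,0,0,0],[-0.01,-0.005,0,0],[0,0,0.1,0],[0,0,0.1,0],[0,0,0.1,0],[0,0,0.1,0],[0,0,0.05,0],[0,0,0,0]]'
python3 -c "
from h import *
snap('side','s1');snap('scene','c1')
import cv2
a=load('s1')['im'][200:360,240:440,::-1];b=load('c1')['im'][100:260,170:370,::-1]
cv2.imwrite('pics/z4.png',cv2.resize(np.hstack([a,b]),None,fx=2,fy=2,interpolation=cv2.INTER_CUBIC))"
```

```text
time: 2.7
tool_pos: [0.5566, -0.1618, 0.1228]
ee_rot: [-3.14, -0.001, 1.571]
wrist_force: [-0.5, 0.3, 0.9]
width: 0.0008
```

View pics/z4.png

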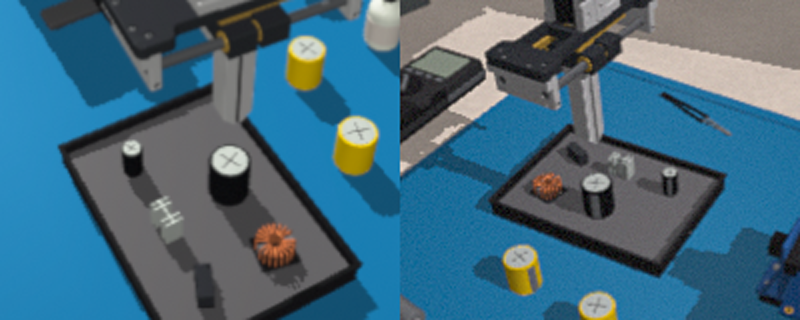

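Both views show the closed fingertips above the cap, near (238,120) left and (592,140) right, with the top clear in each. I'll go down another 4 cm and hold for 2 s.

```bash
python3 -m crank '[[0,0,0.05,0],[0,0,0.05,0],[0,0,0.05,0],[0,0,0.04,0],[0,0,0,0],[0,0,0,0],[0,0,0,0],[0,0,0,0],[0,0,0,0],[0,0,0,0]]'
python3 -m crank '[[0,0,0,0],[0,0,0,0],[0,0,0,0],[0,0,0,0],[0,0,0,0],[0,0,0,0],[0,0,0,0],[0,0,0,0],[0,0,0,0],[0,0,0,0]]'
python3 -c "
from h import *
snap('side','s2');snap('scene','c2')
import cv2
a=load('s2')['im'][200:360,240:440,::-1];b=load('c2')['im'][100:260,170:370,::-1]
cv2.imwrite('pics/z5.png',cv2.resize(np.hstack([a,b]),None,fx=2,fy=2,interpolation=cv2.INTER_CUBIC))"
```

```text
time: 4.05
tool_pos: [0.5571, -0.162, 0.0856]
ee_rot: [3.141, 0.0, 1.571]
wrist_force: [0.2, 0.0, 0.4]
width: 0.0006
time: 5.3
tool_pos: [0.557, -0.162, 0.0855]
ee_rot: [3.141, 0.0, 1.571]
wrist_force: [-0.5, 0.1, 0.0]
width: 0.0004
```

View pics/z5.png

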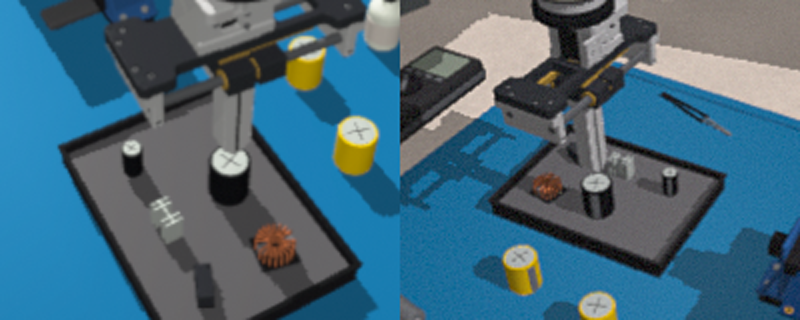

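The tips sit about 2 cm above the cap, centred in both views (near (235,152) and (597,172)), and the cap has not moved. After a short further hold I'll lift straight up to z≈0.225.

```bash
python3 -m crank '[[0,0,0,0],[0,0,0,0],[0,0,-0.05,0],[0,0,-0.1,0],[0,0,-0.1,0],[0,0,-0.15,0],[0,0,-0.15,0],[0,0,-0.1,0],[0,0,-0.05,0],[0,0,0,0]]'
python3 -m crank '[[0.1,0.01,0,0],[0.2,0.02,0,0],[0.2,0.02,0,0],[0.2,0.02,0,0],[0.2,0.02,0,0],[0.2,0.02,0,0],[0.1,0.01,0,0],[0,0,0,0],[0,0,0,0],[0,0,0,0]]'
python3 -c "
from h import *
snap('wrist','w3')
snap('side','s3');snap('scene','c3')"
```

```text
time: 6.65
tool_pos: [0.5573, -0.1621, 0.2264]
ee_rot: [3.14, 0.001, 1.571]
wrist_force: [0.3, -0.0, 0.6]
width: 0.0002
time: 7.9
tool_pos: [0.581, 0.0767, 0.2255]
ee_rot: [-3.142, 0.0, 1.569]
wrist_force: [0.8, 0.3, -0.9]
width: 0.0008
```

View pics/w3.png

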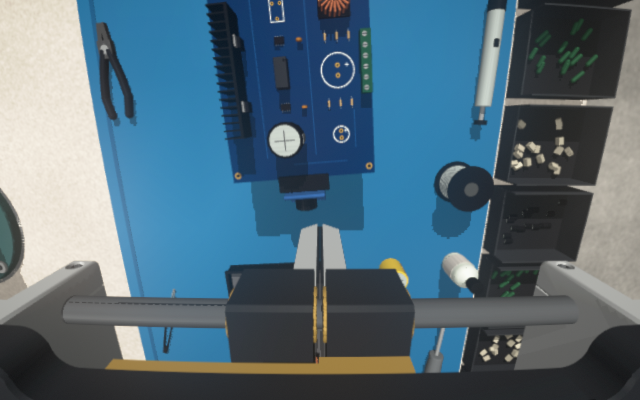

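View pics/s3.png

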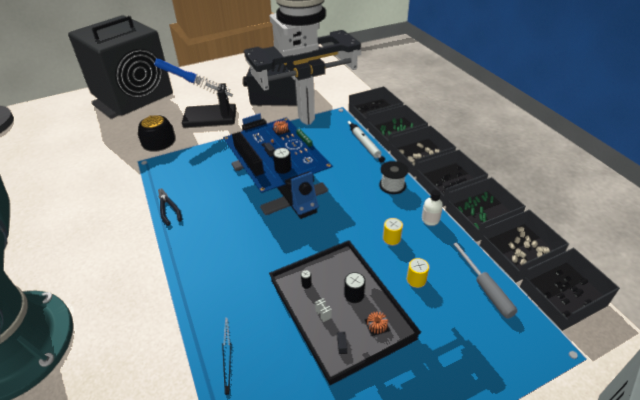

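The wrist view shows the large circle at (338,69), the small circle at (341,133), the fitted cap at (285,140) and the rectangle at (276,10). The side view shows the tray parts undisturbed. Next I'll measure the circle.

```bash
python3 - <<'E'
from h import *
c=load('w3');b=load('s3');a=load('c3')
u=blob(c,(338,69),20,110,True,90);v=blob(c,(341,133),11,110,True,90)
print(u,v,plane(c,u[0],.08).round(4),plane(c,v[0],.08).round(4))
L,_=None,None
e=[plane(c,u[0]+np.array([s*u[1][0]/2,0]),.08) for s in(-1,1)];print('diam',np.linalg.norm(e[1]-e[0]))
us=blob(load('side0'),(293.6,144.4),11,110,True,110);print(tri(c,u[0],load('side0'),us[0]))
us=blob(load('scene0'),(425.5,262.8),13,110,True,110);print(tri(c,u[0],load('scene0'),us[0]))
print(depthpt(c,u[0]))
E
```

```text
(array([337.18832397,  69.57684326]), (34.88846206665039, 37.28639221191406), 306) (array([340.92556763, 133.58215332]), (17.709732055664062, 18.003210067749023), 150) [0.5994 0.2052 0.08  ] [0.6044 0.1397 0.08  ]
diam 0.036356751794094914
(array([0.59989441, 0.20558354, 0.07728295]), np.float64(0.0006413946028522181))
(array([0.59960343, 0.20535743, 0.07803006]), np.float64(0.0004336428380724487))
[0.59922986 0.2046648  0.08356882]
```

The circle is at (0.5995, 0.2052), z≈0.079, diameter 36 mm, and all views agree. I'll move over it at height, then come down.

```bash
python3 -m crank '[[0.1,0.02,0,0],[0.15,0.02,0,0],[0.15,0.02,0,0],[0.15,0.02,0,0],[0.09,0.01,0,0],[0,0,0,0],[0,0,0.1,0],[0,0,0.1,0],[0,0,0.1,0],[0,0,0,0]]'
python3 -c "
from h import *
snap('side','s4');snap('scene','c4')
a=load('s4')['im'][60:220,210:410,::-1];b=load('c4')['im'][170:330,330:530,::-1]
cv2.imwrite('pics/z6.png',cv2.resize(np.hstack([a,b]),None,fx=2,fy=2,interpolation=cv2.INTER_CUBIC))"
```

```text
time: 9.3
tool_pos: [0.5979, 0.2047, 0.1634]
ee_rot: [-3.137, 0.002, 1.569]
wrist_force: [-0.3, -0.2, -0.3]
width: 0.0004
```

View pics/z6.png

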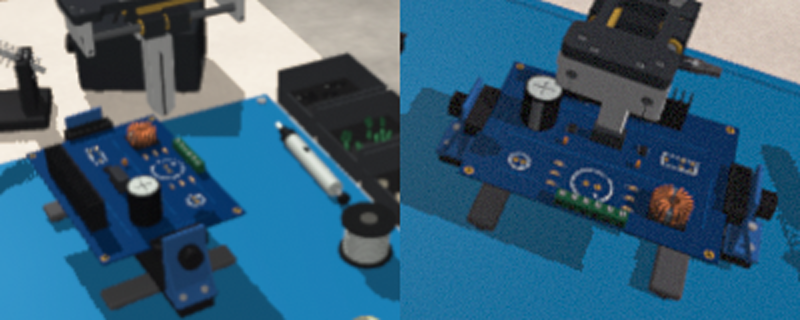

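The fingertips are above the circle in both views, with the fitted cap and choke well to either side. I'll go down the last 5.6 cm and hold.

```bash
python3 -m crank '[[0,0,0.06,0],[0,0,0.06,0],[0,0,0.06,0],[0,0,0.06,0],[0,0,0.04,0],[0,0,0,0],[0,0,0,0],[0,0,0,0],[0,0,0,0],[0,0,0,0]]'
python3 -m crank '[[0,0,0,0],[0,0,0,0],[0,0,0,0],[0,0,0,0],[0,0,0,0],[0,0,0,0],[0,0,0,0],[0,0,0,0],[0,0,0,0],[0,0,0,0]]'
python3 -c "
from h import *
snap('side','s5');snap('scene','c5')
a=load('s5')['im'][60:220,210:410,::-1];b=load('c5')['im'][170:330,330:530,::-1]
cv2.imwrite('pics/z7.png',cv2.resize(np.hstack([a,b]),None,fx=2,fy=2,interpolation=cv2.INTER_CUBIC))"
```

```text
time: 10.65
tool_pos: [0.5992, 0.206, 0.1098]
ee_rot: [3.141, -0.0, 1.571]
wrist_force: [-0.3, 0.6, -0.1]
width: 0.0008
time: 11.9
tool_pos: [0.599, 0.206, 0.1095]
ee_rot: [3.142, 0.0, 1.571]
wrist_force: [-0.2, -0.3, 0.2]
width: 0.0007
```

View pics/z7.png

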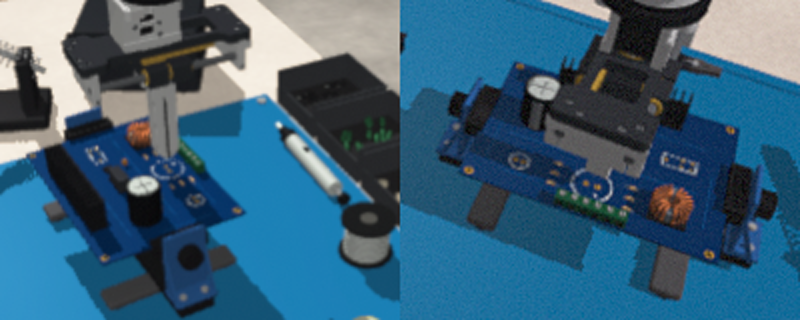

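The tips are just above the circle, at about (166,155) in the side view. They are offset from it only by their 2 cm height, and nothing is in contact. I'll hold a little longer, check the tray and hand in.

```bash
python3 -m crank '[[0,0,0,0],[0,0,0,0],[0,0,0,0],[0,0,0,0],[0,0,0,0],[0,0,0,0],[0,0,0,0],[0,0,0,0],[0,0,0,0],[0,0,0,0]]'
python3 - <<'E'
from h import *
s0=load('side0');s5=load('s5')
d=np.abs(s0['im'][240:385,270:425].astype(int)-s5['im'][240:385,270:425]).mean(2);print('tray changed px',(d>50).sum())
print(blob(s0,(354.2,281.2),12,125)[0],blob(s5,(354.2,281.2),12,125)[0])
o=robot.get_obs();print(o['tool_pos'],o['time']);robot.close_job()
E
```

```text
time: 13.25
tool_pos: [0.599, 0.206, 0.1095]
ee_rot: [3.142, 0.0, 1.571]
wrist_force: [0.2, -0.3, 0.4]
width: 0.0003
tray changed px 1
[354.45446777 279.78912354] [354.45446777 279.78912354]
[0.59900762 0.20599082 0.10948609] 13.25
the job is handed in; nothing more can be done
```

I pointed at the large capacitor in the tray, then at its empty circle on the board, and handed the job in at 13.25 s with the arm still pointing there. The job reports no verdict, so the result below rests on my own checks.

- **Large capacitor:** with the fingers closed, the tips stayed about 2.2 cm above its top at (0.557, −0.162) for over 2 s. I then lifted straight up 14 cm and crossed to the board at that height.
- **Empty circle:** the tips stayed about 2.2 cm above the board for over 2.5 s. The tool is at (0.599, 0.206), about 1 mm from the measured centre (0.5995, 0.2052).
- **Last checks:** the tray picture matches the start (1 changed pixel, capacitor top at the same position). Wrist force stayed at noise level at every reading, about 1 N or less per axis. That noise is above the 0.3 N contact limit, so "no touch" rests on the pictures and clearances.
- **Disagreements:** triangulated heights differed from the given ones by 1–3 mm: capacitor top 0.056 against 0.054 m, board 0.077–0.078 against 0.080 m. Both are well within the allowed range.

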